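Put the bench accessories away in their trays

ROBOT

A 6-joint arm with a two-finger parallel gripper is mounted at the origin on the work surface. World frame = base frame: x ahead of the robot, y to its left, z up, the work surface at z = 0. Lengths are in mm, angles in rad, forces in N, time in s.
With the tool pointing down it reaches from about 350 to 975 mm from the base axis. Payload 7.1 kg.
Tool frame: the origin (TCP) lies midway between the tips of the shut fingers; the grasp point (between the pads) lies 19 mm behind it; z points along the fingers, y is the line along which they close (so a half turn about z gives the same grasp; the last joint's range is limited). The gripper opens to 88 mm and grips with 3 to 60 N. Pads are 20 mm wide; open, the fingers measure 115 mm over their backs; the gripper's body (75 mm by 178 mm) begins 61 mm behind the grasp point.
Start: joints at [-0.019, 0.423, 1.63, -0, 1.089, -0.019], TCP at [624.984, 0.026, 222.675] pointing down, gripper open.
Joint ranges: [-3, 3], [-0.9, 2.11], [0.09, 2.58], [-1.31, 4.45], [0.11, 2.69], [-2.54, 2.54]. Speed limits (rad/s): [2.39, 2.39, 3.01, 3.14, 3.14, 3.14].

INTERFACE

Orientations are given as a rotation vector (axis times angle).
In Python, from workcell import ctrl gives the robot as it stands. The module is installed in compiled form; this text tells all that it offers.
- The arm moves only by the tool servo_tool, never from a script. Its argument "increments" is a list of rows, each a list of 7 numbers: the shift along the world's x, y, z in cm, then the turn, a rotation vector about the world's x, y, z in degrees, then the opening, from -1 (shut) to 1 (fully open). A call has 1 to 20 rows; each row is the pose to reach, as a shift and turn from the pose commanded when the call began; what a row does not reach only later rows make up. A row lasts 1/12 s, in which the tool goes at most 41.7 mm and 7.16 degrees, less where a joint would pass 70% of its speed; a pose out of reach is approached as far as the arm can. A call with a gripper value outside its range is refused whole. The fingers move at their own pace and stop on an object; the grip force is fixed at half the most. Time passes only in rows, so rows that repeat a pose let the fingers close. It gives the time, the measured TCP pose, the force, the opening and the grip force at its end, in the units of the state.
- ctrl.get_obs(): the state, without advancing time (a new reading comes with each control period).
- ctrl.get_image(name): name is "scene" or "side" or "wrist"; returns a dict with "image" (400x640x3 uint8, red, green, blue), "fx", "fy", "cx", "cy" (pixels), "extrinsics" (4x4, takes a point from camera to world coordinates); the wrist camera has in their place "tool_from_camera" (4x4, takes a point from camera to tool coordinates, whose origin is the TCP and whose axes are the flange's). Camera axes: x right, y up, looking along -z (the intrinsics and any distortion apply to the point x, -y, -z); pixel columns grow to the right and rows downward; lengths in mm; the calibration is good to about 2 mm. The wrist camera is an equidistant fisheye: a pixel r from the principal point sees the ray r / f radians off the axis. A picture is of the moment at which its call begins: read the wrist's pose just before it. There is no depth.
- ctrl.close_job(): hands the job in; it is judged then, once.
The state is a dict: "t": time; "qpos": joint angles; "qvel": joint speeds; "joint_torque": joint torques, N m; "ee_pos": TCP position; "orientation": TCP orientation; "ft_force": force on the tool from outside, world axes, zero at the start; "moment": the same for the moment, N m; "width": finger opening in mm; "grasp_force": force on a finger pad.
Only numpy, scipy, OpenCV 4.12 (cv2) and the standard library are available. Lean on these libraries where they do the work, as an engineer would, in place of code of your own. Each camera call takes 0.05 s, during which the arm holds its last target. There are 200 camera calls.

TASK

Clear the mixed bench accessories off the joiner's bench: put each one in the tray that shows its kind - both bench dogs standing on their heads in the dog tray, both wedges lying in the wedge tray, the puck lying flat in the puck tray - each resting on the tray floor, not on the rim or on another piece. Set them down rather than drop them, and do not disturb the little glued box that is drying among them.

Things in the scene. Friction and masses are not known exactly. Their poses are not given: they have to be found in the camera images.
- dog_a: a loose aluminium bench dog standing upside down on its head: the head is a disc 30 mm across and 25 mm high, above it rises the shank, 20 mm across with a thin rubber ring, to 60 mm total height. Bare metal, 80 g. Both dogs are alike. Origin: centre of the underside of the head; z up the shank.
- dog_b: a loose aluminium bench dog standing upside down on its head: the head is a disc 30 mm across and 25 mm high, above it rises the shank, 20 mm across with a thin rubber ring, to 60 mm total height. Bare metal, 80 g. Both dogs are alike. Origin: centre of the underside of the head; z up the shank.
- wedge_a: a loose plain wooden bench wedge lying on the bench, 75 mm long (x), 30 mm high (z), and tapering seen from above from 26 mm wide at the -x end to 14 mm at the +x end (20 mm at the middle), with upright sides. 35 g. Both wedges are alike. Origin: the middle of the block, 15 mm above what it lies on; x along the length to the thin end, z up.
- wedge_b: a loose plain wooden bench wedge lying on the bench, 75 mm long (x), 30 mm high (z), and tapering seen from above from 26 mm wide at the -x end to 14 mm at the +x end (20 mm at the middle), with upright sides. 35 g. Both wedges are alike. Origin: the middle of the block, 15 mm above what it lies on; x along the length to the thin end, z up.
- puck: a loose work-support puck: a flat black disc 56 mm across and 30 mm high with a grey pad on each face, lying flat, 85 g. Origin: the middle of the disc, 15 mm above what it lies on; z along its axis.
- tray_dogs: shallow grey open tray, 155 (x) by 130 (y) by 18 mm high; walls and floor 5 mm, inside 145 by 120. Fixed to the bench. Origin: centre of its underside; z up, x level to its far end, where a sample dog (60 mm high, axis at x = 52 mm, y = 0) is fixed to the floor to show the kind. The other 110 mm of floor are free, for both dogs.
- tray_wedges: shallow grey open tray, 155 (x) by 130 (y) by 18 mm high; walls and floor 5 mm, inside 145 by 120. Fixed to the bench. Origin: centre of its underside; z up, x level to its far end, where a sample wedge (along y, 30 mm high, centre at x = 55 mm, y = 0) is fixed to the floor to show the kind. The other 114 mm of floor are free, for both wedges.
- tray_puck: shallow grey open tray, 155 (x) by 130 (y) by 18 mm high; walls and floor 5 mm, inside 145 by 120. Fixed to the bench. Origin: centre of its underside; z up, x level to its far end, where a sample puck (flat, 30 mm high, axis at x = 42 mm, y = 0) is fixed to the floor to show the kind. The other 86 mm of floor are free for the puck: at x = -32 mm it has about 10 mm to spare.
- glued_box: a small open-topped dark wooden box, 60 by 60 by 45 mm, with a black band clamp round it (black blocks at its four upright edges, 67 mm square over all), standing loose among the things while its glue dries: to be left alone. Origin: centre of its underside; z up.

How it is judged:
By the outcome, as a careful person would: the job done as asked, in the order asked, and still so for the second after the job is handed in, with the robot touching nothing.
It also fails if it takes over 125 s, if anything falls off the work surface, if the arm or the gripper's body presses on something with over 40 N, if the wrist force passes 120 N, or if a joint passes its speed limit or range.

## Working session

There is one attempt and no reset: what is moved stays moved. The work goes in short steps, Python scripts to look and compute and a tool call to move; the robot and the scene stay as the last step left them, time stands still between calls to the robot, and variables do not carry over. Pictures are saved under pics/ and viewed, at most 14 in all, crops included, and the job is handed in when it is done.

Besides the shell and the picture viewer there is one more tool, called after ">>>" by a JSON object that holds its "name" and its "arguments", one argument or row to a line. servo_tool: Moves the arm, as the interface text tells. Its arguments: {"type":"object","properties":{"increments":{"type":"array","items":{"type":"array","items":{"type":"number"}}}},"required":["increments"]}

```bash
mkdir -p pics; cat > h.py <<'E'
import numpy as np, cv2
from workcell import ctrl
from scipy.spatial.transform import Rotation as R
def snap(n,f):
    o=ctrl.get_obs(); d=ctrl.get_image(n); cv2.imwrite('pics/'+f+'.png',d['image'][:,:,::-1])
    if n=='wrist':
        T=np.eye(4);T[:3,:3]=R.from_rotvec(o['orientation']).as_matrix();T[:3,3]=o['ee_pos']
        E=T@np.array(d['tool_from_camera'])
    else: E=np.array(d['extrinsics'])
    np.savez('pics/'+f+'.npz',E=E,k=[d['fx'],d['fy'],d['cx'],d['cy']],w=n=='wrist')
    return E
def px(f,u,v,z):
    c=np.load('pics/'+f+'.npz');E=c['E'];fx,fy,cx,cy=c['k']
    a,b=(u-cx)/fx,(v-cy)/fy
    if c['w']:
        r=np.hypot(a,b);s=np.sin(r)/r if r>1e-9 else 1;p=np.array([a*s,-b*s,-np.cos(r)])
    else: p=np.array([a,-b,-1])
    d=E[:3,:3]@p;o=E[:3,3];return (o+d*(z-o[2])/d[2])[:2].round(1)
def proj(f,P):
    c=np.load('pics/'+f+'.npz');E=c['E'];fx,fy,cx,cy=c['k']
    p=np.linalg.inv(E)@np.append(P,1);x,y,z=p[0],-p[1],-p[2]
    if c['w']:
        h=np.hypot(x,y);s=np.arctan2(h,z)/max(h,1e-9);return np.array([cx+fx*x*s,cy+fy*y*s])
    return np.array([cx+fx*x/z,cy+fy*y/z])
E
python3 - <<'E'
from h import *
for n in('scene','side','wrist'): print(n,snap(n,n+'0').round(2).tolist())
print(ctrl.get_obs())
E
```

```text
scene [[-0.07, -0.68, 0.73, 1456.7], [1.0, -0.06, 0.04, 51.06], [0.02, 0.73, 0.68, 871.15], [0.0, 0.0, 0.0, 1.0]]
side [[0.79, 0.34, -0.51, -76.09], [-0.61, 0.44, -0.65, -783.41], [0.01, 0.83, 0.56, 728.49], [0.0, 0.0, 0.0, 1.0]]
wrist [[1.0, -0.0, 0.0, 625.18], [0.0, 0.97, 0.25, 68.09], [-0.0, -0.25, 0.97, 383.7], [0.0, 0.0, 0.0, 1.0]]
{'t': 0.15, 'qpos': array([-1.90097744e-02,  4.23644615e-01,  1.63047736e+00,  5.57183665e-06,
        1.08866386e+00, -1.90132616e-02]), 'qvel': array([-0.00171452, -0.0028152 , -0.00193701,  0.00112997,  0.00064298,
        0.00052745]), 'joint_torque': array([ 9.52650989e-04, -5.44981134e+01, -2.73919362e+01,  6.45430083e-02,
        2.04369903e-02, -3.19723256e-05]), 'ee_pos': array([6.24566732e+02, 2.93763286e-02, 2.22107784e+02]), 'orientation': array([-2.22083003e+00, -2.22083203e+00,  1.29392623e-03]), 'ft_force': array([ 0.20169096, -0.59117757, -0.31884118]), 'moment': array([0.03013145, 0.02602114, 0.0328371 ]), 'grasp_force': 0.0, 'width': 87.72762406326332}
```

View pics/scene0.png

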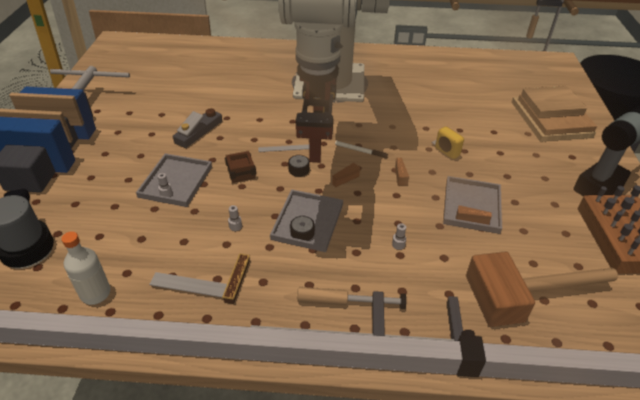

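View pics/wrist0.png

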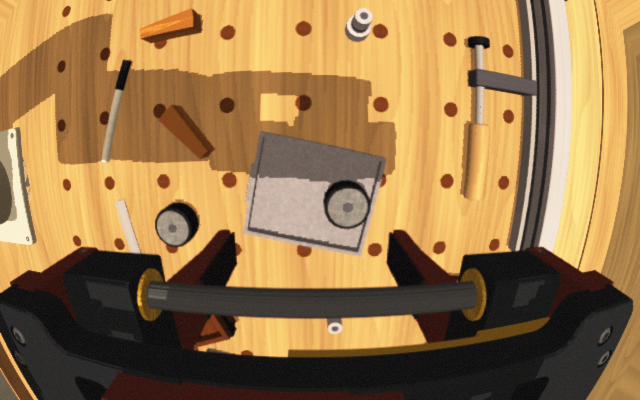

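The wrist view shows the puck at (175,225), its tray around (315,195), a wedge at (185,132) and another at (170,25), and a dog at (360,22). The scene view shows the dog tray on the left (-y) with the box beside it, and the wedge tray on the right (+y). I'll enlarge the scene and side views next.

```bash
python3 - <<'E'
import cv2
a=cv2.imread('pics/scene0.png')
cv2.imwrite('pics/c1.png',cv2.resize(a[125:265,120:320],None,fx=4,fy=4,interpolation=cv2.INTER_CUBIC))
cv2.imwrite('pics/c2.png',cv2.resize(a[125:265,320:520],None,fx=4,fy=4,interpolation=cv2.INTER_CUBIC))
E
```

```text
(no output)
```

View pics/c1.png

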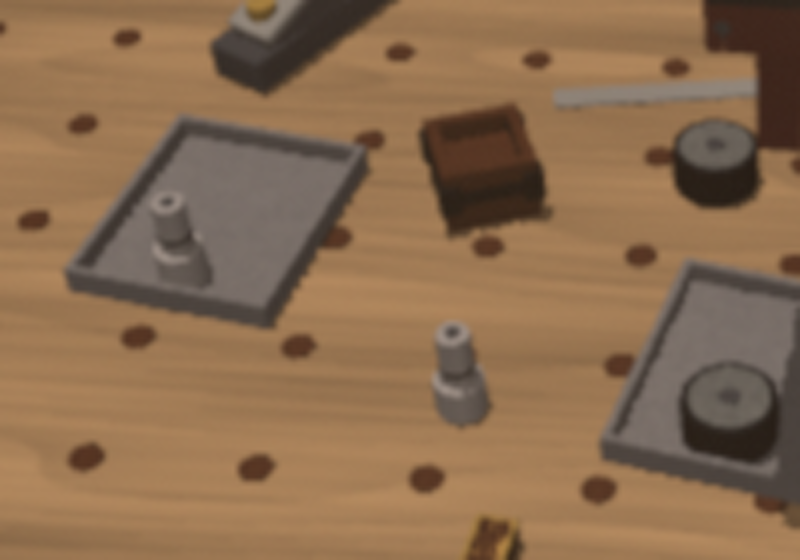

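View pics/c2.png

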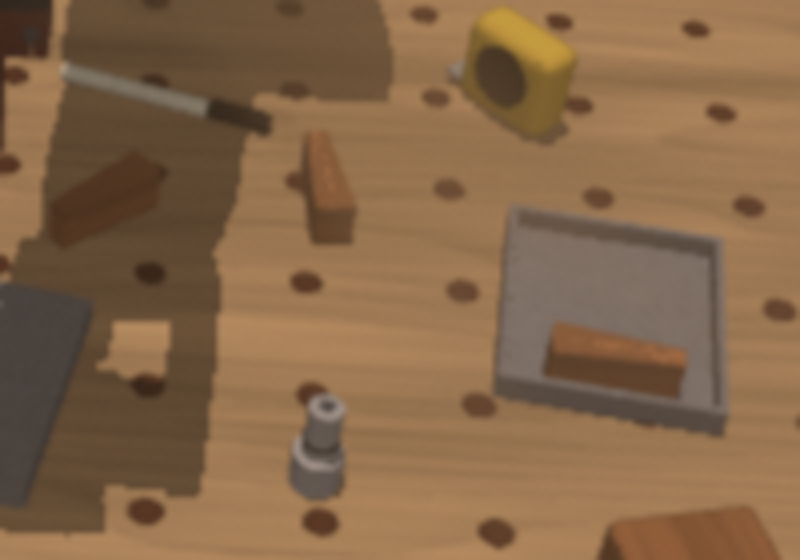

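Left crop: dog top at (453,333), box rim around (425–540,108–185), puck top at (716,145), sample dog at (168,202). Right crop: dog top at (327,403), lit wedge at (330,180), shadowed wedge at (105,195), wedge tray corners (512,210), (722,240), (722,410) and (497,383).

```bash
python3 - <<'E'
from h import *
def s(x,y,z,o=120): return px('scene0',o+x/4,125+y/4,z).tolist()
print('dog1',s(453,333,60),s(462,408,0)); print('dog2',s(327,403,60,320))
print('puck',s(716,145,30),px('wrist0',176,225,30)); print('spuck',s(728,395,35),px('wrist0',347,204,35))
print('dogtray',[s(*p,18) for p in((180,122),(365,150),(265,318),(70,272))],'smp',s(168,202,65))
print('wtray',[s(*p,18,320) for p in((512,210),(722,240),(724,412),(497,383))],'smp ends',s(552,340,35,320),s(685,360,35,320))
print('ptray wrist',[px('wrist0',*p,18) for p in((263,132),(384,158),(362,253),(246,232))])
print('box',[s(*p,45) for p in((425,125),(515,108),(540,165),(445,185))])
print('wedge lit',[s(*p,30,320) for p in((308,131),(328,131),(353,207),(315,209))])
print('dog2 w',px('wrist0',364,16,60))
a=cv2.imread('pics/wrist0.png')
b=cv2.resize(a[0:250,130:390],None,fx=3,fy=3,interpolation=cv2.INTER_CUBIC)[:600]
c=cv2.convertScaleAbs(b,alpha=1.3,beta=20);cv2.imwrite('pics/c3.png',c)
E
```

```text
dog1 [654.9, -181.8] [655.6, -182.3]
dog2 [677.5, 189.6]
puck [443.3, -56.1] [450.3 -52.6]
spuck [665.8, -27.8] [666.4 -23.2]
dogtray [[435.8, -407.0], [453.4, -281.4], [610.3, -305.8], [581.3, -431.7]] smp [565.8, -367.5]
wtray [[459.9, 321.2], [477.2, 448.4], [625.4, 421.9], [613.1, 295.3]] smp ends [592.6, 325.9] [602.6, 399.9]
ptray wrist [array([567.7,  60.2]), array([712.3,  29.7]), array([690.4, -93.3]), array([541.5, -64.5])]
box [[457.6, -238.8], [435.7, -185.3], [490.1, -160.6], [513.8, -215.2]]
wedge lit [[407.2, 194.3], [406.0, 207.2], [479.6, 219.0], [483.5, 195.4]]
dog2 w [680.4 188.6]
```

View pics/c3.png

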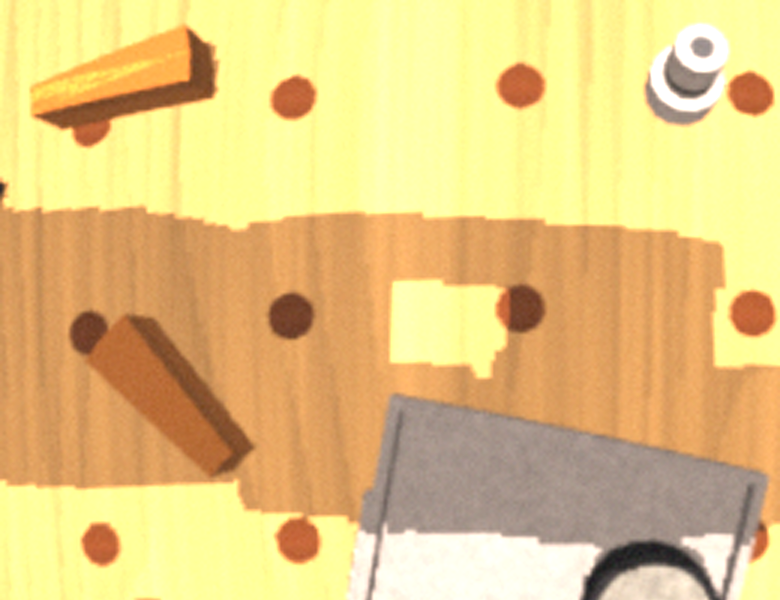

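```bash
python3 - <<'E'
from h import *
w=lambda x,y,z:px('wrist0',130+x/3,y/3,z)
print('dog1 w',px('wrist0',335,328,60),'dog2 w',w(702,46,60))
for n,P in(('lit',((183,27),(192,80),(32,90),(35,116))),('shad',((127,316),(90,358),(237,453),(215,475)))):
    p=[w(*q,30) for q in P];W=(p[0]+p[1])/2;T=(p[2]+p[3])/2;d=T-W
    print(n,p,'c',(W+T)/2,'len',np.hypot(*d),'ang',np.degrees(np.arctan2(d[1],d[0])))
def s(x,y,z,o=320): return px('scene0',o+x/4,125+y/4,z)
print('shad scene',s(135,153,30),s(165,170,30),s(50,207,30),s(64,222,30))
E
```

```text
dog1 w [ 655.2 -181.6] dog2 w [680.4 189.4]
lit [array([478.9, 219.5]), array([484.4, 194.7]), array([408.2, 203.5]), array([410.6, 190.9])] c [445.525 202.15 ] len 72.92511570097095 ang -172.19767948549264
shad [array([457.2,  98.3]), array([439.4,  82.5]), array([503.6,  40.3]), array([493.8,  31.8])] c [473.5    63.225] len 74.12207835726147 ang -47.15953364146891
shad scene [439.1  83.3] [454.2 102.5] [495.8  32. ] [508.9  41.2]
```

>>> {"name": "servo_tool", "arguments": {
  "increments": [
    [0.5, -4, -1.5, 0, 0, 0, 1],
    [1, -8, -3, 0, 0, 0, 0.5],
    [1.5, -12, -4.5, 0, 0, 0, 0],
    [2, -15, -6, 0, 0, 0, 0],
    [2.5, -17, -8, 0, 0, 0, 0],
    [3, -18.2, -10, 0, 0, 0, 0],
    [3, -18.2, -11, 0, 0, 0, 0],
    [3, -18.2, -11, 0, 0, 0, 0],
    [3, -18.2, -11, 0, 0, 0, 0]
  ]
}}

```text
t: 0.9
ee_pos: [654.4, -181.0, 112.2]
orientation: [-2.22, -2.221, 0.001]
ft_force: [0.6, 0.0, 0.4]
width: 43.9
grasp_force: 0.0
```

>>> {"name": "servo_tool", "arguments": {
  "increments": [
    [0, 0, -2, 0, 0, 0, 0],
    [0, 0, -4, 0, 0, 0, 0],
    [0, 0, -6, 0, 0, 0, 0],
    [0, 0, -7.5, 0, 0, 0, 0],
    [0, 0, -8.2, 0, 0, 0, 0],
    [0, 0, -8.2, 0, 0, 0, 0],
    [0, 0, -8.2, 0, 0, 0, -0.3],
    [0, 0, -8.2, 0, 0, 0, -0.5],
    [0, 0, -8.2, 0, 0, 0, -0.7],
    [0, 0, -8.2, 0, 0, 0, -1],
    [0, 0, -8.2, 0, 0, 0, -1],
    [0, 0, -8.2, 0, 0, 0, -1],
    [0, 0, -8.2, 0, 0, 0, -1]
  ]
}}

```text
t: 1.98
ee_pos: [655.6, -182.2, 31.7]
orientation: [2.221, 2.22, 0.001]
ft_force: [-1.5, 0.5, 5.3]
width: 19.1
grasp_force: 30.0
```

>>> {"name": "servo_tool", "arguments": {
  "increments": [
    [0, 0, 1, 0, 0, 0, -1],
    [0, 0, 3, 0, 0, 0, -1],
    [0, 0, 6, 0, 0, 0, -1],
    [-1.5, -1.7, 8, 0, 0, 0, -1],
    [-4, -4.6, 8, 0, 0, 0, -1],
    [-6.5, -7.5, 8, 0, 0, 0, -1],
    [-9, -10.4, 8, 0, 0, 0, -1],
    [-11.5, -13.3, 8, 0, 0, 0, -1],
    [-14, -16.2, 8, 0, 0, 0, -1],
    [-16, -18.6, 8, 0, 0, 0, -1],
    [-17.2, -20.1, 8, 0, 0, 0, -1],
    [-17.2, -20.1, 8, 0, 0, 0, -1],
    [-17.2, -20.1, 8, 0, 0, 0, -1],
    [-17.2, -20.1, 8, 0, 0, 0, -1]
  ]
}}

```text
t: 3.15
ee_pos: [483.3, -382.5, 110.9]
orientation: [2.222, 2.221, 0.0]
ft_force: [0.7, -1.1, -0.3]
width: 19.6
grasp_force: 30.0
```

```bash
python3 - <<'E'
from h import *
snap('scene','scene1');snap('wrist','w1')
o=ctrl.get_obs();print(o['ee_pos'],o['ft_force'])
a=cv2.imread('pics/scene1.png')[115:255,120:320];b=cv2.imread('pics/w1.png')
b=b[:,:]
cv2.imwrite('pics/c4.png',np.vstack([cv2.resize(a,(700,490))[90:340],cv2.resize(b,(700,437))[:340]]))
E
```

```text
[ 483.75454361 -382.02795153  110.77282161] [ 0.88033577 -0.51641495 -1.57262199]
```

View pics/c4.png

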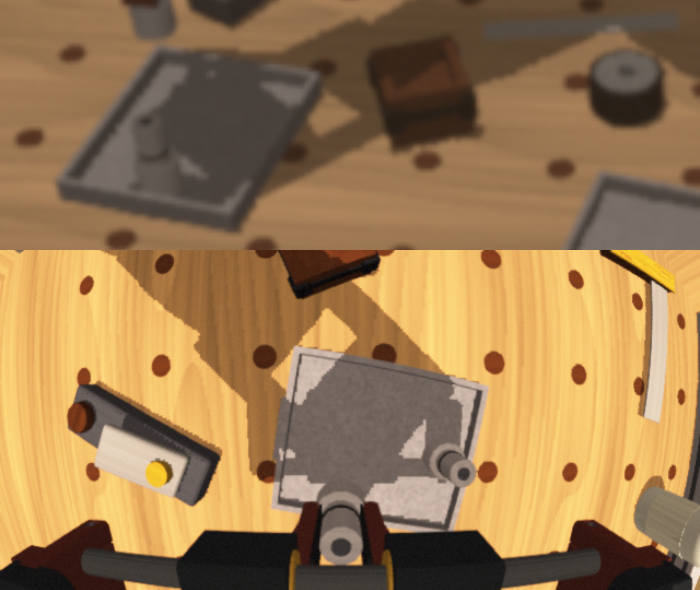

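The dog is held upright at (340,520). In the wrist view the dog-tray corners are at (293,347), (487,386), (455,528) and (273,507), and the sample top is at (463,473).

```bash
python3 - <<'E'
from h import *
k=640/700;w=lambda x,y,z:px('w1',x*k,(y-250)*k,z)
p=[w(*q,18) for q in((293,347),(487,386),(455,528),(273,507))];print(p,np.mean(p,0),'s',w(463,473,65))
E
```

```text
[array([ 448.7, -283.8]), array([ 600. , -309.4]), array([ 581.8, -429.1]), array([ 429.3, -409.2])] [ 514.95  -357.875] s [ 565.2 -368.3]
```

>>> {"name": "servo_tool", "arguments": {
  "increments": [
    [0, 0, -2.5, 0, 0, 0, -1],
    [0, 0, -5, 0, 0, 0, -1],
    [0, 0, -6.5, 0, 0, 0, -1],
    [0, 0, -7.1, 0, 0, 0, -1],
    [0, 0, -7.3, 0, 0, 0, -1],
    [0, 0, -7.4, 0, 0, 0, -1],
    [0, 0, -7.5, 0, 0, 0, -1],
    [0, 0, -7.5, 0, 0, 0, -1],
    [0, 0, -7.5, 0, 0, 0, -1]
  ]
}}

```text
t: 4.0
ee_pos: [483.9, -383.1, 36.7]
orientation: [2.22, 2.221, 0.0]
ft_force: [-0.0, 1.8, 2.9]
width: 19.3
grasp_force: 30.0
```

>>> {"name": "servo_tool", "arguments": {
  "increments": [
    [0, 0, 0, 0, 0, 0, -0.5],
    [0, 0, 0, 0, 0, 0, -0.3],
    [0, 0, 0, 0, 0, 0, 0],
    [0, 0, 0, 0, 0, 0, 0],
    [0, 0, 1, 0, 0, 0, 0],
    [0, 0, 3, 0, 0, 0, 0],
    [0, 0, 6, 0, 0, 0, 0],
    [0, 0, 9, 0, 0, 0, 0],
    [1, 2, 12, 0, 0, 0, 0],
    [2, 5, 12, 0, 0, 0, 0],
    [3.2, 8.5, 12, 0, 0, 0, 0],
    [4.4, 12, 12, 0, 0, 0, 0],
    [5.6, 15.5, 12, 0, 0, 0, 0],
    [6.8, 19, 12, 0, 0, 0, 0],
    [8, 22.5, 12, 0, 0, 0, 0],
    [9.2, 26, 12, 0, 0, 0, 0],
    [10.4, 29.5, 12, 0, 0, 0, 0]
  ]
}}

```text
t: 5.42
ee_pos: [587.4, -86.3, 156.6]
orientation: [2.221, 2.221, 0.001]
ft_force: [-0.1, 0.0, 0.0]
width: 43.9
grasp_force: 0.0
```

>>> {"name": "servo_tool", "arguments": {
  "increments": [
    [1.2, 3.5, 0, 0, 0, 0, 0],
    [2.4, 7, 0, 0, 0, 0, 0],
    [3.6, 10.5, 0, 0, 0, 0, 0],
    [4.8, 14, 0, 0, 0, 0, 0],
    [6, 17.5, 0, 0, 0, 0, 0],
    [7.2, 21, -1, 0, 0, 0, 0],
    [8.4, 24.5, -2.5, 0, 0, 0, 0],
    [9.2, 27, -4, 0, 0, 0, 0],
    [9.2, 27.7, -5, 0, 0, 0, 0],
    [9.2, 27.7, -5, 0, 0, 0, 0],
    [9.2, 27.7, -5, 0, 0, 0, 0],
    [9.2, 27.7, -5, 0, 0, 0, 0]
  ]
}}

```text
t: 6.42
ee_pos: [679.0, 187.6, 106.5]
orientation: [2.222, 2.22, -0.0]
ft_force: [-0.4, -0.4, 0.1]
width: 44.1
grasp_force: 0.0
```

```bash
python3 - <<'E'
from h import *
snap('scene','scene2');snap('wrist','w2')
o=ctrl.get_obs();print(o['ee_pos'],o['ft_force'])
a=cv2.imread('pics/scene2.png')[115:255,120:320];b=cv2.imread('pics/w2.png')
cv2.imwrite('pics/c5.png',np.vstack([cv2.resize(a,(700,490))[90:340],cv2.resize(b,(700,437))[:340]]))
E
```

```text
[679.42021989 187.51285107 106.96656319] [0.45943323 0.21749017 1.55651738]
```

View pics/c5.png

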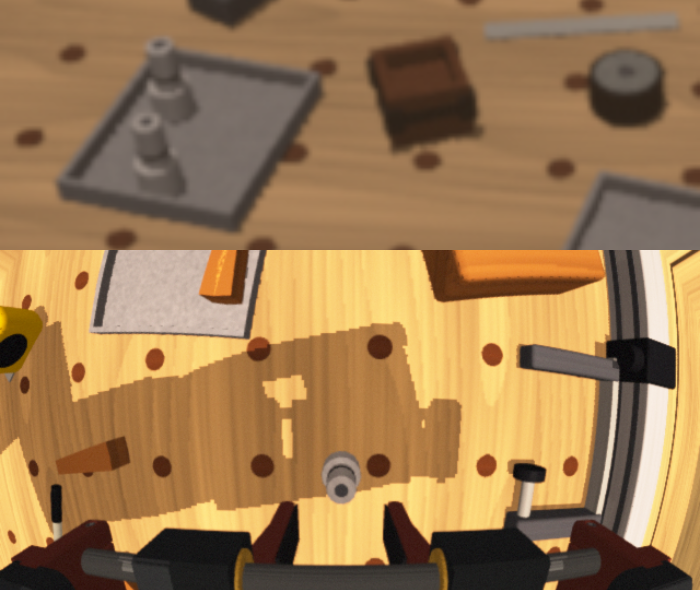

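The first dog stands in its tray next to the sample, at (170,85). The second dog's shank top is at (341,490) in the wrist view.

```bash
python3 - <<'E'
from h import *
k=640/700;w=lambda x,y,z:px('w2',x*k,(y-250)*k,z)
print(w(341,490,60))
E
```

```text
[680.1 189.7]
```

>>> {"name": "servo_tool", "arguments": {
  "increments": [
    [0.1, 0.1, -2, 0, 0, 0, 0],
    [0.1, 0.1, -4, 0, 0, 0, 0],
    [0.1, 0.1, -6, 0, 0, 0, 0],
    [0.1, 0.1, -7, 0, 0, 0, 0],
    [0.1, 0.1, -7.5, 0, 0, 0, 0],
    [0.1, 0.1, -7.5, 0, 0, 0, 0],
    [0.1, 0.1, -7.5, 0, 0, 0, -0.3],
    [0.1, 0.1, -7.5, 0, 0, 0, -0.5],
    [0.1, 0.1, -7.5, 0, 0, 0, -0.7],
    [0.1, 0.1, -7.5, 0, 0, 0, -1],
    [0.1, 0.1, -7.5, 0, 0, 0, -1],
    [0.1, 0.1, -7.5, 0, 0, 0, -1],
    [0.1, 0.1, -7.5, 0, 0, 0, -1]
  ]
}}

```text
t: 7.6
ee_pos: [680.6, 190.2, 31.6]
orientation: [2.221, 2.221, 0.002]
ft_force: [-1.6, -0.3, 5.6]
width: 19.5
grasp_force: 30.0
```

>>> {"name": "servo_tool", "arguments": {
  "increments": [
    [0, 0, 1, 0, 0, 0, -1],
    [0, 0, 3, 0, 0, 0, -1],
    [0, 0, 6, 0, 0, 0, -1],
    [-0.7, -2, 9, 0, 0, 0, -1],
    [-1.8, -5, 9, 0, 0, 0, -1],
    [-3, -8.5, 9, 0, 0, 0, -1],
    [-4.2, -12, 9, 0, 0, 0, -1],
    [-5.4, -15.5, 9, 0, 0, 0, -1],
    [-6.6, -19, 9, 0, 0, 0, -1],
    [-7.8, -22.5, 9, 0, 0, 0, -1],
    [-9, -26, 9, 0, 0, 0, -1],
    [-10.2, -29.5, 9, 0, 0, 0, -1],
    [-11.4, -33, 9, 0, 0, 0, -1],
    [-12.8, -36.5, 9, 0, 0, 0, -1],
    [-14.2, -40, 9, 0, 0, 0, -1],
    [-15.8, -43.5, 9, 0, 0, 0, -1],
    [-17.2, -47, 9, 0, 0, 0, -1],
    [-18.3, -50, 9, 0, 0, 0, -1],
    [-18.7, -51.4, 8.5, 0, 0, 0, -1],
    [-18.7, -51.4, 8, 0, 0, 0, -1]
  ]
}}

```text
t: 9.27
ee_pos: [492.4, -326.8, 111.0]
orientation: [2.224, 2.216, 0.0]
ft_force: [1.0, 1.2, -1.5]
width: 19.2
grasp_force: 30.0
```

>>> {"name": "servo_tool", "arguments": {
  "increments": [
    [0, 0, -2, 0, 0, 0, -1],
    [0, 0, -4.5, 0, 0, 0, -1],
    [0, 0, -6.3, 0, 0, 0, -1],
    [0, 0, -7, 0, 0, 0, -1],
    [0, 0, -7.3, 0, 0, 0, -1],
    [0, 0, -7.4, 0, 0, 0, -1],
    [0, 0, -7.5, 0, 0, 0, -1],
    [0, 0, -7.5, 0, 0, 0, -1],
    [0, 0, -7.5, 0, 0, 0, -1]
  ]
}}

```text
t: 10.02
ee_pos: [493.8, -323.6, 36.6]
orientation: [2.22, 2.221, 0.001]
ft_force: [-1.6, 1.5, 3.7]
width: 19.3
grasp_force: 30.0
```

>>> {"name": "servo_tool", "arguments": {
  "increments": [
    [0, 0, 0, 0, 0, 0, -0.5],
    [0, 0, 0, 0, 0, 0, -0.3],
    [0, 0, 0, 0, 0, 0, 0],
    [0, 0, 0, 0, 0, 0, 0],
    [0, 0, 1, 0, 0, 0, 0],
    [0, 0, 3, 0, 0, 0, 0],
    [0, 0, 6, 0, 0, 0, 0],
    [0, 0, 9, 0, 0, 0, 0],
    [0, 2, 12, 0, 0, 0, 0],
    [-0.3, 5, 12, 0, 0, -5, 0],
    [-0.6, 8.5, 12, 0, 0, -10, 0],
    [-0.9, 12, 12, 0, 0, -15, 0],
    [-1.2, 15.5, 12, 0, 0, -20, 0],
    [-1.5, 19, 12, 0, 0, -25, 0],
    [-1.8, 22.5, 12, 0, 0, -30, 0],
    [-2.1, 26, 12, 0, 0, -35, 0],
    [-2.4, 29.5, 12, 0, 0, -40, 0]
  ]
}}

```text
t: 11.43
ee_pos: [468.7, -27.5, 156.5]
orientation: [2.85, 1.321, 0.001]
ft_force: [0.3, -0.3, -0.1]
width: 44.1
grasp_force: 0.0
```

>>> {"name": "servo_tool", "arguments": {
  "increments": [
    [-0.3, 3, 0, 0, 0, -5, 0],
    [-0.6, 6, 0, 0, 0, -10, 0],
    [-0.9, 9, 0, 0, 0, -15, 0],
    [-1.2, 12, 0, 0, 0, -20, 0],
    [-1.5, 15, 0, 0, 0, -25, 0],
    [-1.8, 18, -1, 0, 0, -30, 0],
    [-2.1, 20.5, -2, 0, 0, -35, 0],
    [-2.4, 22.5, -3, 0, 0, -40, 0],
    [-2.4, 23, -4, 0, 0, -43, 0],
    [-2.4, 23, -5, 0, 0, -43, 0],
    [-2.4, 23, -5, 0, 0, -43, 0],
    [-2.4, 23, -5, 0, 0, -43, 0]
  ]
}}

```text
t: 12.43
ee_pos: [444.7, 200.4, 105.5]
orientation: [3.135, 0.194, -0.002]
ft_force: [0.5, 0.1, 1.1]
width: 43.5
grasp_force: 0.0
```

```bash
python3 - <<'E'
from h import *
snap('scene','scene3');snap('wrist','w3')
o=ctrl.get_obs();print(o['ee_pos'],o['orientation'])
a=cv2.imread('pics/scene3.png')[115:255,120:320];b=cv2.imread('pics/w3.png')
cv2.imwrite('pics/c6.png',np.vstack([cv2.resize(a,(700,490))[90:290],cv2.resize(b,(700,437))[:390]]))
E
```

```text
[445.34992635 200.41637016 106.15534459] [-3.13564451e+00 -1.91805493e-01 -6.56902135e-04]
```

View pics/c6.png

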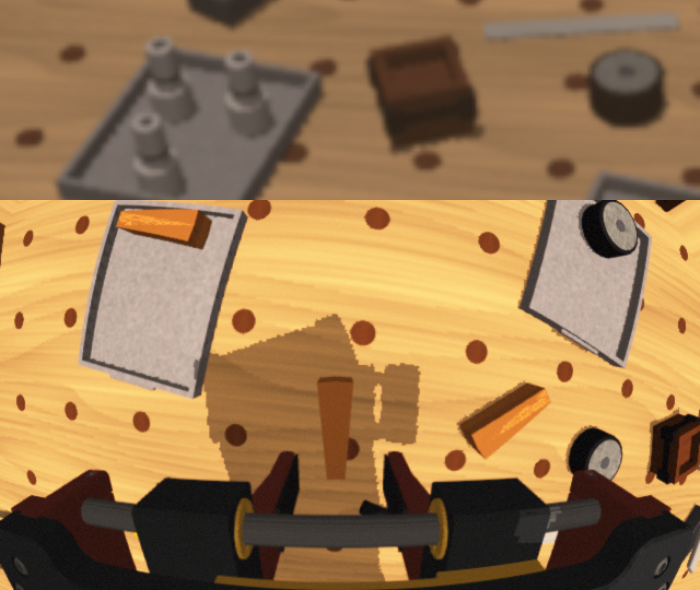

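Both dogs are standing in the dog tray. The lit wedge lies between the fingers, with its wide end at (318–352,382) and its thin end at (327–346,479). The wedge tray corners are at (117,205), (246,212), (197,397) and (80,363).

```bash
python3 - <<'E'
from h import *
k=640/700;w=lambda x,y,z:px('w3',x*k,(y-200)*k,z)
W=(w(319,382,30)+w(352,382,30))/2;T=(w(327,479,30)+w(346,479,30))/2;d=T-W
print(W,T,(W+T)/2,np.hypot(*d),np.degrees(np.arctan2(d[1],d[0])))
p=[w(*q,18) for q in((117,205),(246,212),(197,397),(80,363))];print(p,np.mean(p,0))
E
```

```text
[481.1 207.9] [407.4  198.35] [444.25  203.125] 74.31616580529439 -172.61678861226386
[array([621. , 419.4]), array([604.3, 291.9]), array([455.9, 316.4]), array([475.8, 445. ])] [539.25  368.175]
```

>>> {"name": "servo_tool", "arguments": {
  "increments": [
    [-0.1, 0.2, -2, 0, 0, 0, 0],
    [-0.1, 0.2, -5, 0, 0, 0, 0],
    [-0.1, 0.2, -8, 0, 0, 0, 0],
    [-0.1, 0.2, -9.4, 0, 0, 0, 0],
    [-0.1, 0.2, -9.8, 0, 0, 0, 0],
    [-0.1, 0.2, -10, 0, 0, 0, 0],
    [-0.1, 0.2, -10, 0, 0, 0, -0.3],
    [-0.1, 0.2, -10, 0, 0, 0, -0.5],
    [-0.1, 0.2, -10, 0, 0, 0, -0.7],
    [-0.1, 0.2, -10, 0, 0, 0, -1],
    [-0.1, 0.2, -10, 0, 0, 0, -1],
    [-0.1, 0.2, -10, 0, 0, 0, -1],
    [-0.1, 0.2, -10, 0, 0, 0, -1]
  ]
}}

```text
t: 13.62
ee_pos: [444.8, 203.3, 6.7]
orientation: [-3.135, -0.192, -0.003]
ft_force: [-0.0, -0.9, 8.2]
width: 20.9
grasp_force: 29.9
```

>>> {"name": "servo_tool", "arguments": {
  "increments": [
    [0, 0, 1, 0, 0, 0, -1],
    [0, 0, 3, 0, 0, 0, -1],
    [0, 0, 6, 0, 0, 5, -1],
    [0.5, 1, 9, 0, 0, 11, -1],
    [1, 3, 10, 0, 0, 17, -1],
    [1.7, 5, 10, 0, 0, 23, -1],
    [2.4, 7, 10, 0, 0, 29, -1],
    [3.1, 9, 10, 0, 0, 35, -1],
    [3.8, 11, 10, 0, 0, 41, -1],
    [4.5, 13, 10, 0, 0, 47, -1],
    [5.2, 15, 10, 0, 0, 53, -1],
    [5.8, 16.5, 10, 0, 0, 59, -1],
    [6.1, 17.4, 10, 0, 0, 65, -1],
    [6.1, 17.4, 10, 0, 0, 70, -1],
    [6.1, 17.4, 10, 0, 0, 73, -1],
    [6.1, 17.4, 10, 0, 0, 73, -1],
    [6.1, 17.4, 10, 0, 0, 73, -1]
  ]
}}

```text
t: 15.03
ee_pos: [504.8, 377.0, 106.3]
orientation: [-2.408, -2.017, -0.0]
ft_force: [0.8, -0.3, 0.6]
width: 21.1
grasp_force: 29.9
```

```bash
python3 - <<'E'
from h import *
snap('side','side4');snap('wrist','w4')
o=ctrl.get_obs();print(o['ee_pos'],o['orientation'])
b=cv2.imread('pics/w4.png')[:330];a=cv2.imread('pics/side4.png')
cv2.imwrite('pics/c7.png',np.vstack([b,cv2.resize(a,(430,269))]) if 0 else np.vstack([b,np.pad(cv2.resize(a,(430,269)),((0,0),(0,210),(0,0)))]))
E
```

```text
[504.89240412 376.89977496 106.09407453] [-2.40826912e+00 -2.01737444e+00 -2.41988523e-04]
```

View pics/c7.png

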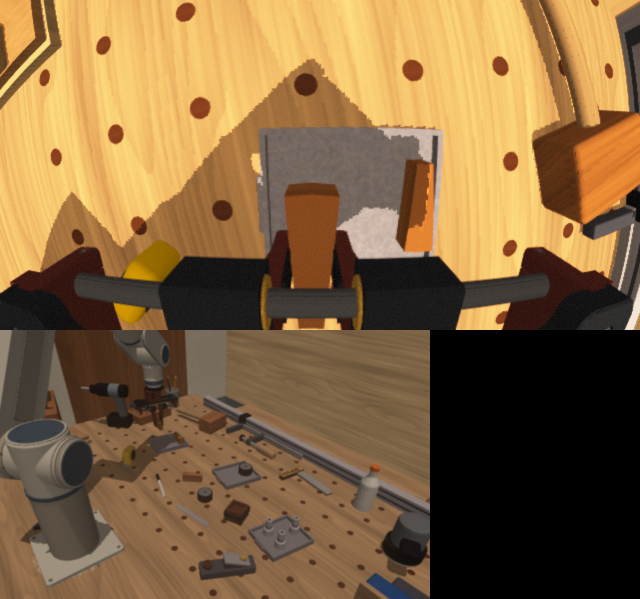

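The held wedge is at (312,215), square with the tray. The tray's far rim corners are at (262,129) and (441,131), and the sample is at (415,205).

```bash
python3 - <<'E'
from h import *
A,B=px('w4',262,129,18),px('w4',441,131,18);d=B-A;L=np.hypot(*d);e=d/L;c=(A+B)/2+65*np.array([e[1],-e[0]])
print(A,B,L,np.degrees(np.arctan2(d[1],d[0])),'centre',c)
ey=np.array([-e[1],e[0]])
for q in (np.array([504.8,377]),np.array([549.9,369.1])): print((q-c)@e,(q-c)@ey)
print('sample',px('w4',427,164,35),px('w4',418,252,35))
E
```

```text
[477.7 448. ] [625.3 423.2] 149.66896805951455 -9.537843842030053 centre [540.72956428 371.49853579]
-36.34447454623309 -0.5280792481987818
9.441102042195618 -0.8458471904557554
sample [602.6 400.1] [588.7 326.3]
```

>>> {"name": "servo_tool", "arguments": {
  "increments": [
    [0, 0, -3, 0, 0, 0, -1],
    [0, 0, -6, 0, 0, 0, -1],
    [0, 0, -8, 0, 0, 0, -1],
    [0, 0, -9, 0, 0, 0, -1],
    [0, 0, -9.3, 0, 0, 0, -1],
    [0, 0, -9.4, 0, 0, 0, -1],
    [0, 0, -9.5, 0, 0, 0, -1],
    [0, 0, -9.5, 0, 0, 0, -1],
    [0, 0, -9.5, 0, 0, 0, -1]
  ]
}}

```text
t: 15.88
ee_pos: [505.6, 377.4, 11.7]
orientation: [2.407, 2.019, 0.003]
ft_force: [-0.3, -1.7, 2.5]
width: 20.7
grasp_force: 29.9
```

>>> {"name": "servo_tool", "arguments": {
  "increments": [
    [0, 0, 0, 0, 0, 0, -0.4],
    [0, 0, 0, 0, 0, 0, -0.2],
    [0, 0, 0, 0, 0, 0, -0.2],
    [0, 0, 0, 0, 0, 0, -0.2],
    [0, 0, 1, 0, 0, 0, -0.2],
    [0, 0, 3, 0, 0, 0, -0.2],
    [0, 0, 6, 0, 0, 0, 0],
    [0, 0, 9, 0, 0, 0, 0.1],
    [0, -2, 9.5, 0, 0, 5, 0.1],
    [-0.4, -5, 9.5, 0, 0, 11, 0.1],
    [-0.8, -8.5, 9.5, 0, 0, 17, 0.1],
    [-1.2, -12, 9.5, 0, 0, 23, 0.1],
    [-1.6, -15.5, 9.5, 0, 0, 29, 0.1],
    [-2, -19, 9.5, 0, 0, 35, 0.1],
    [-2.4, -22.5, 9.5, 0, 0, 41, 0.1],
    [-2.8, -26, 9.5, 0, 0, 47, 0.1],
    [-3, -29, 9.5, 0, 0, 53, 0.1],
    [-3.1, -31.3, 9.5, 0, 0, 54, 0.1],
    [-3.1, -31.3, 9.5, 0, 0, 54, 0.1],
    [-3.1, -31.3, 9.5, 0, 0, 54, 0.1]
  ]
}}

```text
t: 17.55
ee_pos: [474.3, 63.2, 106.3]
orientation: [1.232, 2.889, 0.001]
ft_force: [0.0, 0.3, -0.1]
width: 48.4
grasp_force: 0.0
```

```bash
python3 - <<'E'
from h import *
snap('scene','scene5');snap('wrist','w5')
o=ctrl.get_obs();print(o['ee_pos'],o['orientation'])
b=cv2.imread('pics/w5.png')[:330];a=cv2.imread('pics/scene5.png')[165:245,360:520]
cv2.imwrite('pics/c8.png',np.vstack([b,np.pad(cv2.resize(a,(520,260)),((0,0),(0,120),(0,0)))]))
E
```

```text
[474.44906701  64.56020868 106.13644756] [1.22812646e+00 2.89078308e+00 9.16396411e-04]
```

View pics/c8.png

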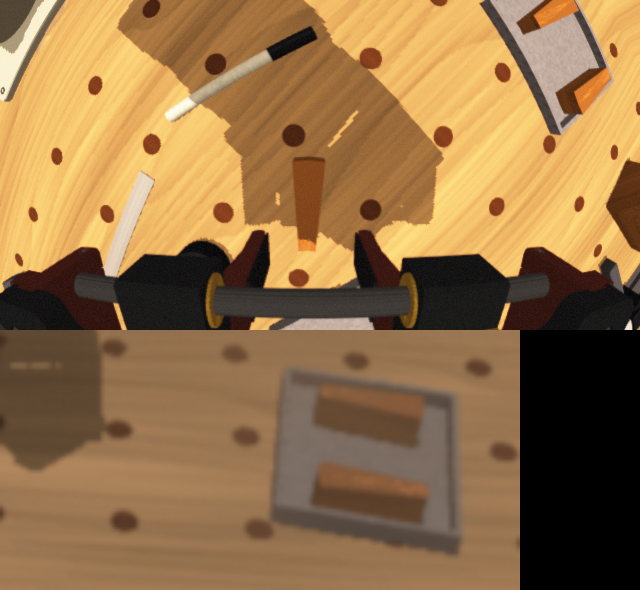

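The first wedge lies in its tray clear of the sample. The second wedge's top face has its wide end at (293–325,160) and its thin end at (299–317,250).

```bash
python3 - <<'E'
from h import *
w=lambda x,y:px('w5',x,y,30)
W=(w(293,160)+w(325,160))/2;T=(w(299,250)+w(317,250))/2;d=T-W
print(W,T,(W+T)/2,np.hypot(*d),np.degrees(np.arctan2(d[1],d[0])))
E
```

```text
[445.    92.15] [496.1  37.6] [470.55   64.875] 74.74565204746028 -46.87032865477746
```

>>> {"name": "servo_tool", "arguments": {
  "increments": [
    [-0.3, 0.1, -2, 0, 0, -1, 0.1],
    [-0.3, 0.1, -5, 0, 0, -1, 0.1],
    [-0.3, 0.1, -8, 0, 0, -1, 0.1],
    [-0.3, 0.1, -9.4, 0, 0, -1, 0.1],
    [-0.3, 0.1, -9.8, 0, 0, -1, 0.1],
    [-0.3, 0.1, -10, 0, 0, -1, 0.1],
    [-0.3, 0.1, -10, 0, 0, -1, -0.2],
    [-0.3, 0.1, -10, 0, 0, -1, -0.4],
    [-0.3, 0.1, -10, 0, 0, -1, -0.6],
    [-0.3, 0.1, -10, 0, 0, -1, -0.8],
    [-0.3, 0.1, -10, 0, 0, -1, -1],
    [-0.3, 0.1, -10, 0, 0, -1, -1],
    [-0.3, 0.1, -10, 0, 0, -1, -1],
    [-0.3, 0.1, -10, 0, 0, -1, -1]
  ]
}}

```text
t: 18.82
ee_pos: [471.5, 65.1, 6.5]
orientation: [1.253, 2.88, 0.001]
ft_force: [-0.7, 0.7, 7.9]
width: 21.1
grasp_force: 29.8
```

>>> {"name": "servo_tool", "arguments": {
  "increments": [
    [0, 0, 1, 0, 0, 0, -1],
    [0, 0, 3, 0, 0, 0, -1],
    [0, 0, 6, 0, 0, 0, -1],
    [0.4, 1.5, 9, 0, 0, -4, -1],
    [1, 4, 10, 0, 0, -9, -1],
    [1.8, 7, 10, 0, 0, -14, -1],
    [2.6, 10, 10, 0, 0, -19, -1],
    [3.4, 13, 10, 0, 0, -24, -1],
    [4.2, 16, 10, 0, 0, -29, -1],
    [5, 19, 10, 0, 0, -34, -1],
    [5.8, 22, 10, 0, 0, -39, -1],
    [6.6, 25, 10, 0, 0, -44, -1],
    [7.2, 28, 10, 0, 0, -49, -1],
    [7.8, 30, 10, 0, 0, -53, -1],
    [7.8, 30.4, 10, 0, 0, -53, -1],
    [7.8, 30.4, 10, 0, 0, -53, -1],
    [7.8, 30.4, 10, 0, 0, -53, -1]
  ]
}}

```text
t: 20.23
ee_pos: [548.3, 368.1, 105.7]
orientation: [2.405, 2.022, -0.002]
ft_force: [-0.4, 0.0, -1.1]
width: 20.8
grasp_force: 29.9
```

>>> {"name": "servo_tool", "arguments": {
  "increments": [
    [0, 0, -3, 0, 0, 0, -1],
    [0, 0, -6, 0, 0, 0, -1],
    [0, 0, -8, 0, 0, 0, -1],
    [0, 0, -9, 0, 0, 0, -1],
    [0, 0, -9.3, 0, 0, 0, -1],
    [0, 0, -9.4, 0, 0, 0, -1],
    [0, 0, -9.5, 0, 0, 0, -1],
    [0, 0, -9.5, 0, 0, 0, -1],
    [0, 0, -9.5, 0, 0, 0, -1]
  ]
}}

```text
t: 20.98
ee_pos: [549.6, 369.0, 11.6]
orientation: [2.407, 2.019, 0.002]
ft_force: [-0.0, -2.0, 2.5]
width: 20.7
grasp_force: 30.0
```

>>> {"name": "servo_tool", "arguments": {
  "increments": [
    [0, 0, 0, 0, 0, 0, -0.4],
    [0, 0, 0, 0, 0, 0, -0.2],
    [0, 0, 0, 0, 0, 0, -0.2],
    [0, 0, 0, 0, 0, 0, -0.2],
    [0, 0, 1, 0, 0, 0, -0.2],
    [0, 0, 3, 0, 0, 0, -0.2],
    [0, 0, 6, 0, 0, 0, 0],
    [0, 0, 9, 0, 0, 0, 1],
    [0, -2, 11, 0, 0, 5, 1],
    [-0.7, -5, 11, 0, 0, 11, 1],
    [-1.5, -8.5, 11, 0, 0, 17, 1],
    [-2.3, -12, 11, 0, 0, 23, 1],
    [-3.1, -15.5, 11, 0, 0, 29, 1],
    [-4, -19, 11, 0, 0, 35, 1],
    [-5, -22.5, 11, 0, 0, 41, 1],
    [-6, -26, 11, 0, 0, 47, 1],
    [-7, -29, 11, 0, 0, 53, 1],
    [-8, -32, 11, 0, 0, 59, 1],
    [-9, -35, 11, 0, 0, 65, 1]
  ]
}}

```text
t: 22.57
ee_pos: [458.6, 17.7, 121.5]
orientation: [0.936, 2.998, 0.001]
ft_force: [0.5, 0.4, -1.3]
width: 87.8
grasp_force: 0.0
```

>>> {"name": "servo_tool", "arguments": {
  "increments": [
    [-0.5, -3, 0, 0, 0, 6, 1],
    [-1, -6, 0, 0, 0, 12, 1],
    [-1.1, -7.4, 0, 0, 0, 18, 1],
    [-1.1, -7.4, 0, 0, 0, 25, 1],
    [-1.1, -7.4, 0, 0, 0, 25, 1],
    [-1.1, -7.4, 0, 0, 0, 25, 1]
  ]
}}

```text
t: 23.07
ee_pos: [448.2, -55.1, 121.2]
orientation: [0.28, 3.128, 0.0]
ft_force: [-0.2, 0.6, -0.3]
width: 87.6
grasp_force: 0.0
```

```bash
python3 - <<'E'
from h import *
snap('scene','scene6');snap('wrist','w6')
o=ctrl.get_obs();print(o['ee_pos'],o['orientation'])
b=cv2.imread('pics/w6.png')[:330];a=cv2.imread('pics/scene6.png')[165:245,360:520]
cv2.imwrite('pics/c9.png',np.vstack([b,np.pad(cv2.resize(a,(520,260)),((0,0),(0,120),(0,0)))]))
E
```

```text
[448.1706559  -54.5878105  120.96804816] [2.77860542e-01 3.12881336e+00 3.46490562e-05]
```

View pics/c9.png

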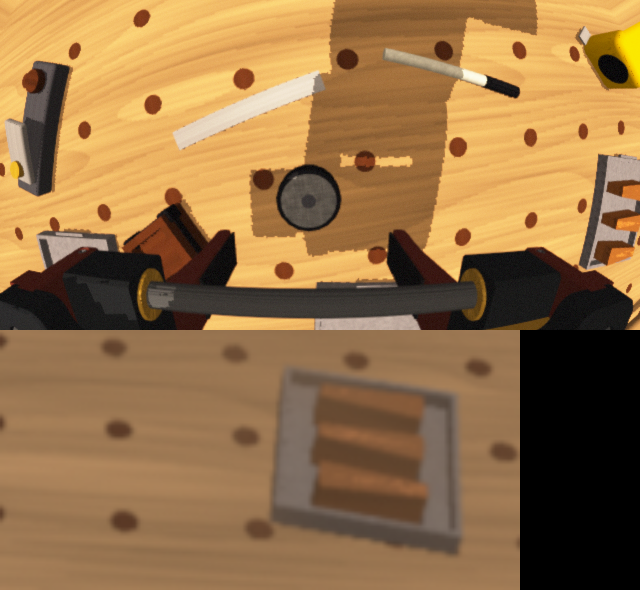

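All three wedges lie side by side on the tray floor. The puck's hub is at (308,201).

```bash
python3 - <<'E'
from h import *
print(px('w6',308.5,201,30),px('w6',308.5,201,31))
print('ptray scene', px('scene6',302,224,35))
E
```

```text
[443.5 -56.7] [443.3 -56.6]
ptray scene [666.6 -27.7]
```

>>> {"name": "servo_tool", "arguments": {
  "increments": [
    [-0.4, -0.1, -2, 0, 0, 0, 1],
    [-0.4, -0.1, -5, 0, 0, 0, 1],
    [-0.4, -0.1, -8, 0, 0, 0, 1],
    [-0.4, -0.1, -10.5, 0, 0, 0, 1],
    [-0.4, -0.1, -11.3, 0, 0, 0, 1],
    [-0.4, -0.1, -11.5, 0, 0, 0, 1],
    [-0.4, -0.1, -11.5, 0, 0, 0, 0.6],
    [-0.4, -0.1, -11.5, 0, 0, 0, 0.4],
    [-0.4, -0.1, -11.5, 0, 0, 0, 0.2],
    [-0.4, -0.1, -11.5, 0, 0, 0, -0.2],
    [-0.4, -0.1, -11.5, 0, 0, 0, -1],
    [-0.4, -0.1, -11.5, 0, 0, 0, -1],
    [-0.4, -0.1, -11.5, 0, 0, 0, -1]
  ]
}}

```text
t: 24.25
ee_pos: [444.6, -56.1, 6.5]
orientation: [0.274, 3.128, -0.0]
ft_force: [-0.3, 1.2, 8.4]
width: 55.6
grasp_force: 30.0
```

>>> {"name": "servo_tool", "arguments": {
  "increments": [
    [0, 0, 1, 0, 0, 0, -1],
    [0, 0, 3, 0, 0, 0, -1],
    [0, 0, 6, 0, 0, 0, -1],
    [1.5, 0.5, 9, 0, 0, -1, -1],
    [4, 1.2, 10, 0, 0, -1, -1],
    [7, 2.1, 10, 0, 0, -1, -1],
    [10, 3.1, 10, 0, 0, -1, -1],
    [12.5, 3.8, 10, 0, 0, -1, -1],
    [14.5, 4.5, 10, 0, 0, -1, -1],
    [15, 4.6, 10, 0, 0, -1, -1],
    [15, 4.6, 10, 0, 0, -1, -1],
    [15, 4.6, 10, 0, 0, -1, -1]
  ]
}}

```text
t: 25.25
ee_pos: [592.7, -10.1, 105.6]
orientation: [-0.301, -3.126, 0.0]
ft_force: [-0.5, -0.3, -0.1]
width: 55.6
grasp_force: 30.0
```

```bash
python3 - <<'E'
from h import *
snap('scene','scene7');snap('side','side7')
o=ctrl.get_obs();print(o['ee_pos'],o['orientation'])
b=cv2.imread('pics/side7.png')[110:280,230:450];a=cv2.imread('pics/scene7.png')[170:270,240:380]
cv2.imwrite('pics/c10.png',np.hstack([cv2.resize(a,(420,300)),cv2.resize(b,(380,300))]))
E
```

```text
[592.26820525 -10.32358278 105.55875414] [-3.01544836e-01 -3.12530619e+00  2.95981291e-04]
```

View pics/c10.png

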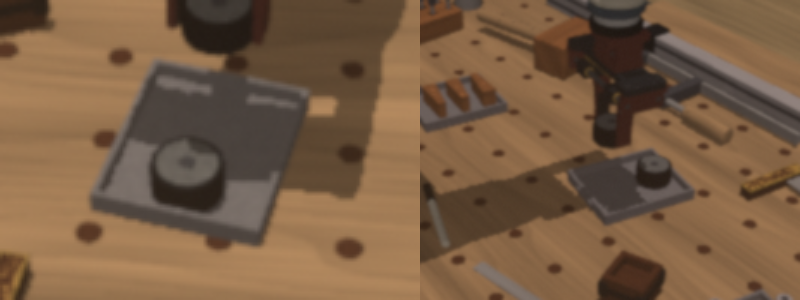

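The puck is held level above the free half of the tray. The rim corners are at (155,63), (308,92), (262,238) and (92,200).

```bash
python3 - <<'E'
from h import *
p=[px('scene7',240+x/3,170+y/3,18) for x,y in((155,63),(308,92),(262,236),(92,198))];c=np.mean(p,0)
print(p,c,c-32*np.array([.98,-.2]))
E
```

```text
[array([542.9, -64.4]), array([566.3,  60.1]), array([719.2,  32.1]), array([692.7, -95.1])] [630.275 -16.825] [598.915 -10.425]
```

>>> {"name": "servo_tool", "arguments": {
  "increments": [
    [0.2, 0, -3, 0, 0, 0, -1],
    [0.2, 0, -6, 0, 0, 0, -1],
    [0.2, 0, -8, 0, 0, 0, -1],
    [0.2, 0, -9, 0, 0, 0, -1],
    [0.2, 0, -9.3, 0, 0, 0, -1],
    [0.2, 0, -9.4, 0, 0, 0, -1],
    [0.2, 0, -9.5, 0, 0, 0, -1],
    [0.2, 0, -9.5, 0, 0, 0, -1],
    [0.2, 0, -9.5, 0, 0, 0, -1]
  ]
}}

```text
t: 26.1
ee_pos: [596.6, -10.1, 11.6]
orientation: [0.301, 3.125, 0.0]
ft_force: [-0.5, -0.4, -1.4]
width: 55.4
grasp_force: 30.0
```

>>> {"name": "servo_tool", "arguments": {
  "increments": [
    [0, 0, -0.05, 0, 0, 0, -1],
    [0, 0, -0.05, 0, 0, 0, -1],
    [0, 0, -0.05, 0, 0, 0, -1]
  ]
}}

```text
t: 26.35
ee_pos: [596.6, -10.1, 11.5]
orientation: [0.301, 3.126, -0.0]
ft_force: [-2.3, 0.5, 8.3]
width: 55.5
grasp_force: 30.0
```

>>> {"name": "servo_tool", "arguments": {
  "increments": [
    [0, 0, 0, 0, 0, 0, 0.4],
    [0, 0, 0, 0, 0, 0, 0.55],
    [0, 0, 0, 0, 0, 0, 0.65],
    [0, 0, 0, 0, 0, 0, 0.65],
    [0, 0, 1, 0, 0, 0, 0.65],
    [0, 0, 3, 0, 0, 0, 0.65],
    [0, 0, 6, 0, 0, 0, 0.65],
    [0, 0, 9, 0, 0, 0, 0.65],
    [-2, 0, 13, 0, 0, 0, 0.65],
    [-5, 0, 17, 0, 0, 0, 0.65],
    [-8, 0, 20, 0, 0, 0, 0.65],
    [-10, 0, 20, 0, 0, 0, 0.65],
    [-10, 0, 20, 0, 0, 0, 0.65]
  ]
}}

```text
t: 27.43
ee_pos: [492.6, -9.9, 213.1]
orientation: [0.301, 3.126, 0.0]
ft_force: [-0.6, -0.1, -0.5]
width: 72.9
grasp_force: 0.0
```

```bash
python3 - <<'E'
from h import *
snap('scene','scene8')
a=cv2.imread('pics/scene8.png')[125:265,120:520]
cv2.imwrite('pics/c11.png',cv2.resize(a,(800,280),interpolation=cv2.INTER_CUBIC))
E
```

```text
(no output)
```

View pics/c11.png

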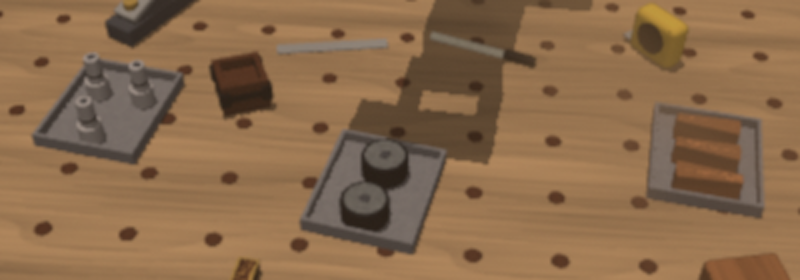

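The final view shows the dogs at (97,80) and (141,88), the puck flat at (385,160) and the wedges at (707,140). Each is in its own tray, and the box at (240,83) is untouched.

```bash
python3 -c "
from workcell import ctrl
print(ctrl.close_job())"
```

```text
the job is handed in; nothing more can be done
None
```

The job is handed in after about 27 s on the robot's clock: in the last picture both dogs, both wedges and the puck rest on the floors of their own trays, and the glued box was left alone.

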